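# Slide the gauge carrier into its locating notches and lock it

### The arm

A 7-joint arm with a two-finger parallel gripper is mounted at the origin on a cart in front of the work surface, level with it; the furniture and walls round the work are solid. World frame = base frame: x ahead of the robot, y to its left, z up, the work surface at z = 0. Lengths are in mm, angles in rad, forces in N, time in s.
With the tool pointing down it reaches from about 400 to 875 mm from the base axis. Payload 4.4 kg.
Tool frame: the origin (TCP) lies between the finger pads; the fingertips stand 11 mm ahead of it and the grasp point (between the pads) lies 8 mm behind it; y points along the fingers, x is the direction in which the jaws open and shut, and the axes are right-handed (so a half turn about y gives the same grasp; the last joint's range is limited). The gripper opens to 85 mm and grips with 20 to 120 N. Pads are 22 mm wide; open, the fingers measure 114 mm over their backs; the gripper's body (76 mm by 85 mm) begins 54 mm behind the grasp point. The pads swing forward as they close: fully open they stand 13 mm farther back than shut.
Start: joints at [-0.066, 0.628, 0.038, 1.517, -0.027, 0.996, -0.02], TCP at [650.014, 0.027, 242.313] pointing down, gripper open.
Joint ranges: [-3.06, 3.06], [-0.37, 2.12], [-1.25, 1.32], [0.18, 2.47], [-1.1, 4.24], [0.23, 1.98], [-2.94, 2.94]. Speed limits (rad/s): [2.57, 2.57, 3.14, 3.14, 3.14, 3.14, 3.14].

### API

Orientations are given as [roll, pitch, yaw] about the fixed x, y, z axes, in that order (R = Rz(yaw) Ry(pitch) Rx(roll)).
In Python, from cell import * gives the robot as it stands.
- The arm moves only by the shell command python3 -m jog 'ROWS'. ROWS is JSON, a list of rows, each an object of numbers: "x", "y", "z": the shift along the tool's x, y, z in mm; "ax", "ay", "az": the turn, a rotation vector about the tool's x, y, z in rad; "grip": the finger opening in mm, from 0 to 85.4. In form: [{"x": .., "y": .., "z": .., "ax": .., "ay": .., "az": .., "grip": ..}, ...]. A call has 1 to 5 rows; each row is the pose to reach, as a shift and turn from the pose commanded when the call began, along the tool's axes at that moment; what a row does not reach only later rows make up. A row lasts 1/10 s, in which the tool goes at most 50 mm and 8.59 degrees, less where a joint would pass 70% of its speed; a pose out of reach is approached as far as the arm can. A call with a gripper value outside its range is refused whole. The fingers move at their own pace and stop on an object; the grip force is fixed at half the most. Time passes only in rows, so rows that repeat a pose let the fingers close. It gives the time, the measured TCP pose, the force and the opening at its end, in the units of the state.
- read_state(): the state, without advancing time (a new reading comes with each control period).
- get_image(name): name is "scene" or "side" or "wrist"; returns a dict with "color" (400x640x3 uint8, red, green, blue), "vfov" (degrees; the focal length in pixels is half the picture's height over the tangent of half this angle, whatever the lens; pixels are square), "cx", "cy" (the principal point, pixels), "k1" (the pictures are not rectified: a ray, as slopes to the right and down, at radius r is drawn at 1 + k1 r^2 times it, then the intrinsics apply), "camera_from_world" (4x4, takes a point from world to camera coordinates). Camera axes: x right, y down, z forward; pixel columns grow to the right and rows downward; lengths in mm; the calibration is good to about 2 mm. A picture is of the moment at which its call begins. There is no depth.
- finish_job(): hands the job in, once; it reports no verdict.
The state is a dict: "clock": time; "qpos": joint angles; "qd": joint speeds; "tau": joint torques, N m; "eef_pos": TCP position; "tool_rot": TCP orientation; "force": force on the tool from outside, world axes, zero at the start; "torque": the same for the moment, N m; "width": finger opening in mm.
Only numpy, scipy, OpenCV 4.12 (cv2) and the standard library are available. Lean on these libraries where they do the work, as an engineer would, in place of code of your own. Each camera call takes 0.05 s, during which the arm holds its last target.

### The job

With a fingertip, push the aluminium carrier plate by its upright orange end wall along the rails, the ring gauge riding in its nest, until the plate drops into the locating notches; then push the black tab of the lock bolt fully in, so that the brass bolt reaches over the edge of the seated plate. Nothing is to be lifted or carried: only push, keep the ring gauge in its nest, and leave the loose things round the slide where they stand.

Things in the scene. Friction and masses are not known exactly. Their poses are not given: they have to be found in the camera images.
- slide_base: Grey fixed base, 118 x 300 x 10 mm; place and yaw vary. Two steel rails along y, tops 26 mm above the desk; outside them dark guide walls (x = +-46.5 to +-52.5 mm, top 37.5 mm). Origin on the desk, base spans x +-59, y -170 to +130 mm, z up. +y is the way to push the carrier. The bolt's grey block stands at x -113 to -53, y 74 to 116 mm, 49 mm high.
- home_point (a point): Fixed point of the base (x 0, y 50, z 20 mm) where the carrier's origin lies when seated; axes as slide_base. The rails have pockets 17 mm long, 6 mm deep for the carrier's four feet: 2.5 mm play either way, and the carrier stops against the pocket ends.
- carrier: Loose aluminium plate on the rails, 90 (x) x 130 (y) x 8 mm, 0.25 to 0.5 kg, on feet 8 mm high, 12 mm long. Origin central, at the feet's undersides: 26 mm above the desk on the rails, 20 mm when seated. Axes along slide_base's; starts 85 to 145 mm short (-y) of home. All four feet drop together at home only. Sliding takes 2 to 5 N. If the pusher's friction holds it up, ease off and it drops.
- push_wall (a point): Middle of the outer (-y) face of the orange push wall that stands across the carrier's rear end, 60 mm wide (x), 6 mm thick, from z = 16 to 40 mm in the carrier's frame (this point is at y = -65 mm, z = 28 mm). Push here towards +y.
- nest (a point): Centre of the blue 60 x 60 mm nest on the carrier, on the plate's upper face; its 4 mm high rim has a 49 mm round opening.
- ring_gauge: Loose steel ring gauge, 46 mm diameter, 16 mm high, standing in the nest; origin at the centre of its underside.
- lock_bolt (a joint): Travel of the lock bolt in m along +x of slide_base: 0 drawn back (start), 0.024 fully in, at its stop. About 1.2 N to move; stays where left. Brass tongue 24 mm wide, 8 mm thick, underside 38 mm above the desk: it clears the seated plate by 2 mm, but hits the edge of a plate not seated. Fully in it covers 17 mm of the plate.
- bolt_tab (a point): Middle of the rear (-x) face of the upright black tab on the bolt, 26 mm wide (y), 10 mm thick, from 44 to 74 mm above the desk; this point is 60 mm above the desk and, at joint 0, at x = -97 mm, y = 95 mm in slide_base's frame. Push here towards +x of slide_base.
- objective_can: Loose bystander: round metal can 47 mm diameter, 52 mm high, beyond the slide; origin under its centre.
- v_block: Loose bystander: steel V-block 45 x 40 x 36 mm, on the robot's side of the slide; origin under its centre.
- sample_gear: Loose bystander: small gear 29 mm diameter, 13 mm high, beyond the slide's +y end; origin under its centre.
Mind the look-alikes: they are no part of the job. What is shaped like the ring_gauge but pink or turquoise is not meant.

How it is judged (in metres and radians):
On the way, in this order (a step that is already met when the one before it is completed fails the run):
1. the carrier has dropped into the locating notches (z of carrier in the frame of slide_base below 0.022 m and y of carrier in the frame of slide_base between 0.045 and 0.055 m and angle between the z axis of carrier and the z axis of slide_base, either way round below 0.03 rad), for 0.2 s.
2. the lock bolt is in over the seated carrier (all of step 1 and value of joint lock_bolt above 0.02 m), for 0.2 s.
At the end, for the whole second after the job is handed in: The carrier lies seated in the notches (origin less than 22 mm above the base's underside, within 5 mm of home along the rails, level to 0.03 rad), the bolt is in by more than 20 mm, and the ring gauge stands in its nest (within 5 mm of its centre, on the plate to 3 mm), all at rest (all of step 2 and horizontal distance between ring_gauge and nest below 0.005 m and z of ring_gauge in the frame of carrier below 0.019 m and linear speed of each of carrier, ring_gauge below 0.01 m/s); the robot touches nothing.
It fails at once if the carrier was lifted off its rails (8 mm) (z of carrier in the frame of slide_base above 0.034 m).
It fails at once if the ring gauge was lifted out of its nest (6 mm) (z of ring_gauge in the frame of carrier above 0.022 m).
It fails at once if the objective can was moved by more than 20 mm or lifted (distance of objective_can from where it was at the start of the episode above 0.02 m).
It fails at once if the v block was moved by more than 20 mm or lifted (distance of v_block from where it was at the start of the episode above 0.02 m).
It fails at once if the sample gear was moved by more than 20 mm or lifted (distance of sample_gear from where it was at the start of the episode above 0.02 m).
It also fails if it takes over 42 s, if anything falls off the work surface, if the arm or the gripper's body presses on something with over 40 N, if the wrist force passes 120 N, or if a joint passes its speed limit or range.

## Working session

There is one attempt and no reset: what is moved stays moved. The work goes in short steps, Python scripts to look and compute and a shell command to move; the robot and the scene stay as the last step left them, time stands still between calls to the robot, and variables do not carry over. Pictures are saved under pics/ and viewed, and the job is handed in when it is done.

```bash
mkdir -p pics; ls
python3 - <<'E'
from cell import *
import cv2
print(read_state())
for n in ["scene","side","wrist"]:
    g=get_image(n); cv2.imwrite(f"pics/{n}0.png",g["color"][:,:,::-1])
    print(n,g["vfov"],g["cx"],g["cy"],g["k1"],g["camera_from_world"].tolist() if hasattr(g["camera_from_world"],'tolist') else g["camera_from_world"])
E
```

```text
pics
{'clock': 0.0, 'qpos': array([-0.06579757,  0.62935969,  0.03843281,  1.51844655, -0.02698219,
        0.99629176, -0.02000328]), 'qd': array([ 0.00143006,  0.00068987,  0.00218686,  0.00058024,  0.00141773,
        0.00064197, -0.00124318]), 'tau': array([-1.11932164e-03, -5.63405585e+01,  1.22606792e+00, -1.93450052e+01,
        1.09587883e-02,  1.05136272e-02, -8.84369996e-06]), 'eef_pos': array([6.49353533e+02, 2.57535519e-02, 2.41355008e+02]), 'tool_rot': array([-1.57083453e+00,  1.98714827e-03,  9.57166773e-06]), 'force': array([-0.24802846,  1.08798824, -0.40476591]), 'torque': array([-0.00244035,  0.02258511, -0.04941398]), 'width': 85.19015077169658}
scene 50.75528659616936 320.8027609541663 199.980490803831 -0.09859609560702456 [[-0.5873830155708961, -0.8092666507599084, -0.008287399271223935, 332.6313249408726], [-0.3773101104843037, 0.28289014782782174, -0.8818221162957274, 299.218084565749], [0.7159736542256026, -0.5148404143322409, -0.471509357515886, 467.2029697135322], [0.0, 0.0, 0.0, 1.0]]
side 53.5686352324663 320.9980191317552 196.85161868753428 -0.02678692260140261 [[0.9872666453798808, -0.15846915498234096, 0.013859936491197478, -559.4980744792961], [-0.07662608837618134, -0.5501124545345903, -0.8315676340178796, 87.97084505048963], [0.13940234395634413, 0.8199169557248536, -0.5552505490446328, 801.399138277309], [0.0, 0.0, 0.0, 1.0]]
wrist 65.92868703552813 322.9081624660434 199.30652279776692 0.0002892592815511001 [[0.9999979607726661, 0.0006425213671926713, -0.0019145800595639097, -649.2658765071258], [0.0011190210862659954, -0.9654834966728699, 0.26046183106961907, -34.18826434726396], [-0.0016811431587675715, -0.2604634423841913, -0.9654822468274904, 378.1212102570527], [0.0, 0.0, 0.0, 1.0]]
```

View pics/scene0.png

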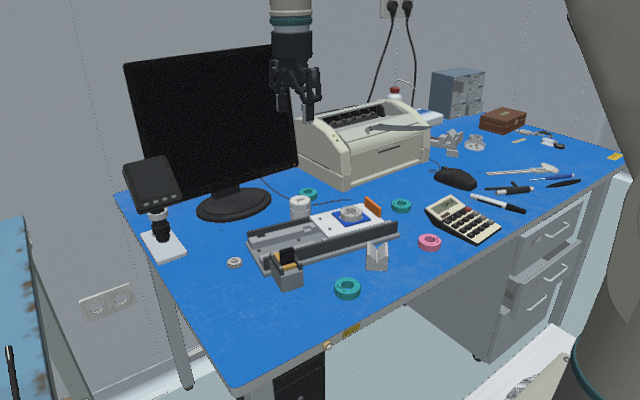

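View pics/side0.png

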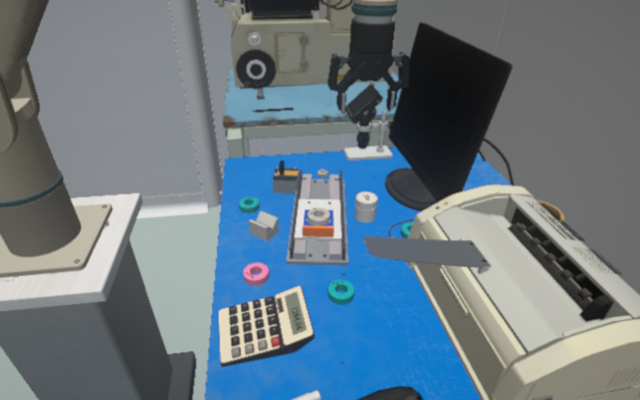

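View pics/wrist0.png

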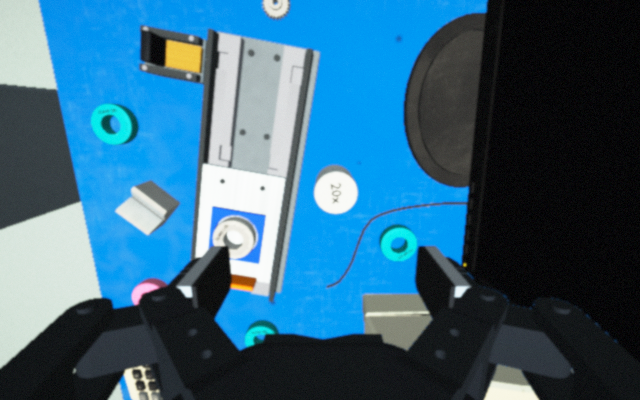

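Run:
```python
import cv2
i=cv2.imread("pics/wrist0.png")
cv2.imwrite("pics/w_top.png",cv2.resize(i[10:190,130:340],None,fx=3.3,fy=3.3,interpolation=cv2.INTER_CUBIC))
cv2.imwrite("pics/w_bot.png",cv2.resize(i[150:320,150:350],None,fx=3.5,fy=3.5,interpolation=cv2.INTER_CUBIC))
s=cv2.imread("pics/scene0.png")
cv2.imwrite("pics/s_c.png",cv2.resize(s[170:300,220:420],None,fx=4,fy=4,interpolation=cv2.INTER_CUBIC))
```

```text
(no output)
```

View pics/w_top.png

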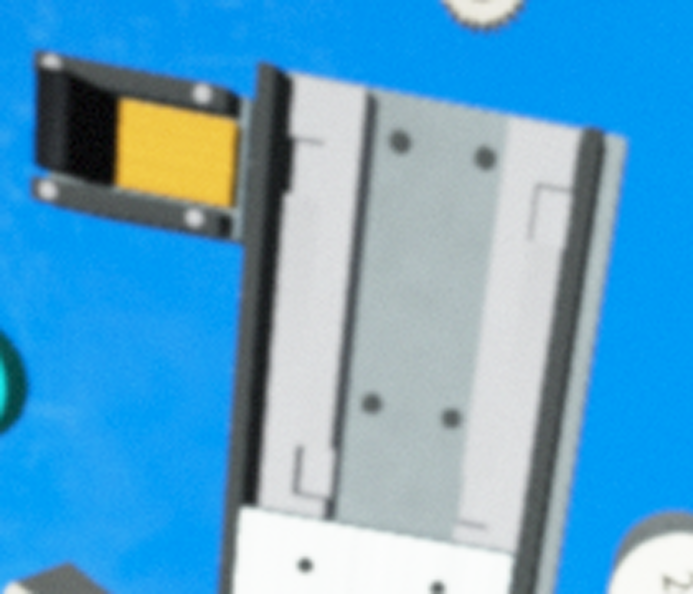

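View pics/w_bot.png

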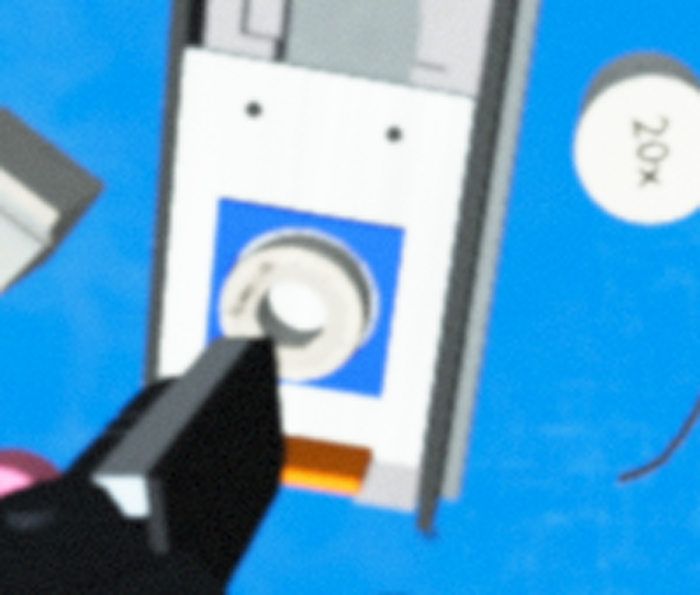

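View pics/s_c.png

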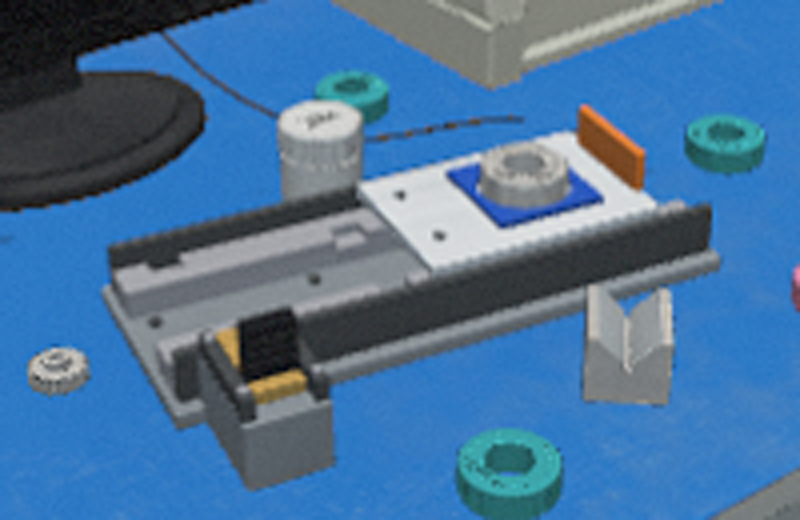

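```bash
cat > h.py <<'E'
import numpy as np, cv2
def proj(g,P):
    M=np.array(g["camera_from_world"]); P=np.atleast_2d(P)
    c=P@M[:3,:3].T+M[:3,3]; s=c[:,:2]/c[:,2:]
    r2=(s**2).sum(1,keepdims=True); s=s*(1+g["k1"]*r2)
    f=g["color"].shape[0]/2/np.tan(np.radians(g["vfov"])/2)
    return s*f+[g["cx"],g["cy"]]
def b2w(p,P):
    c,s=np.cos(p[2]),np.sin(p[2]); P=np.atleast_2d(np.array(P,float))
    return np.c_[p[0]+c*P[:,0]-s*P[:,1],p[1]+s*P[:,0]+c*P[:,1],P[:,2]]
E
python3 - <<'E'
from cell import *
from h import *
from scipy.optimize import least_squares
g=get_image("wrist")
B=[([52.5,130,37.5],(312.7,49.4)),([52.5,-170,37.5],(273.4,302.3)),([-52.5,130,37.5],(208.2,29.1)),([59,130,10],(320,51.8)),([59,-170,10],(280.3,292.9)),([-44.5,33,0],None)]
B=[b for b in B if b[1]]
C=[([-45,65,16],(202.9,163.4)),([45,65,16],(285.4,178.0)),([30,-65,40],(253.4,291.1))]
def pts(p):
    return np.vstack([b2w(p,[b[0] for b in B]),b2w(p,[[c[0][0],c[0][1]+p[3],c[0][2]+26] for c in C])])
uv=np.array([b[1] for b in B]+[c[1] for c in C])
f=lambda p:(proj(g,pts(p))-uv).ravel()
r=least_squares(f,[580,60,-.15,-60],loss="soft_l1");print(r.x,f(r.x).reshape(-1,2).round(1))
p=r.x
print("wall",b2w(p,[[0,p[3]-65,54]]),"wallfinal",b2w(p,[[0,50-65,48]]),"tab",b2w(p,[[-97,95,60]]),"tabend",b2w(p,[[-73,95,60]]))
np.save("p.npy",p)
for n in["scene","side","wrist"]:
    g=get_image(n);im=g["color"][:,:,::-1].copy()
    L=[([[59*a,y,10] for a,y in((-1,-170),(1,-170),(1,130),(-1,130))]),[[-113,74,49],[-53,74,49],[-53,116,49],[-113,116,49]],
      [[-97,82,74],[-87,82,74],[-87,108,74],[-97,108,74]]]
    L.append([[x,y+p[3],42] for x,y in((-45,-65),(45,-65),(45,65),(-45,65))]);L.append([[x,p[3]-65,z] for x,z in((-30,42),(30,42),(30,66),(-30,66))])
    for l in L: cv2.polylines(im,[np.int32(proj(g,b2w(p,l))*16)],True,(0,0,255),1,cv2.LINE_AA,4)
    sl={"scene":np.s_[160:310,220:420],"side":np.s_[140:300,220:400],"wrist":np.s_[10:320,80:340]}[n]
    cv2.imwrite(f"pics/{n}_ov.png",cv2.resize(im[sl],None,fx=2.,fy=2.) if n=="wrist" else cv2.resize(im[sl],None,fx=3.6,fy=3.6))
E
```

```text
[ 5.65381425e+02  1.36291496e+01 -1.75047552e-01 -6.98144898e+01] [[ 0.5 -2.7]
 [-0.4  4.4]
 [-0.8 -2.9]
 [-0.1  1.6]
 [ 0.8  2.2]
 [ 0.1 -0.1]
 [ 0.3 -0.3]
 [-0.2  0.6]]
wall [[ 541.90281228 -119.12514      54.        ]] wallfinal [[562.76910034  -1.14162429  48.        ]] tab [[486.40847521 124.07041558  60.        ]] tabend [[510.04171341 119.89069647  60.        ]]
```

View pics/wrist_ov.png

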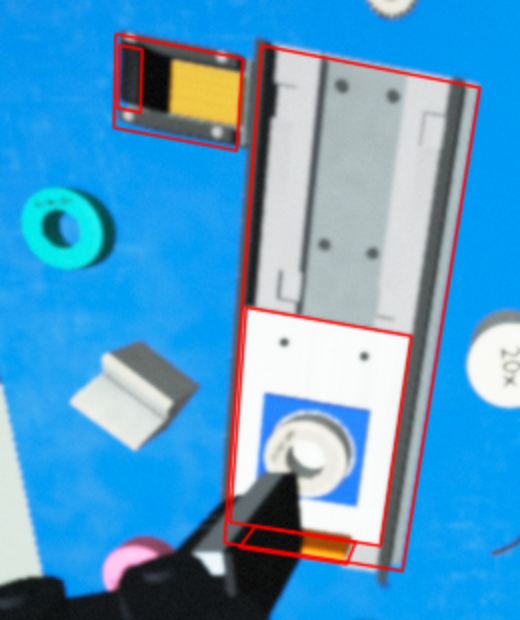

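View pics/scene_ov.png

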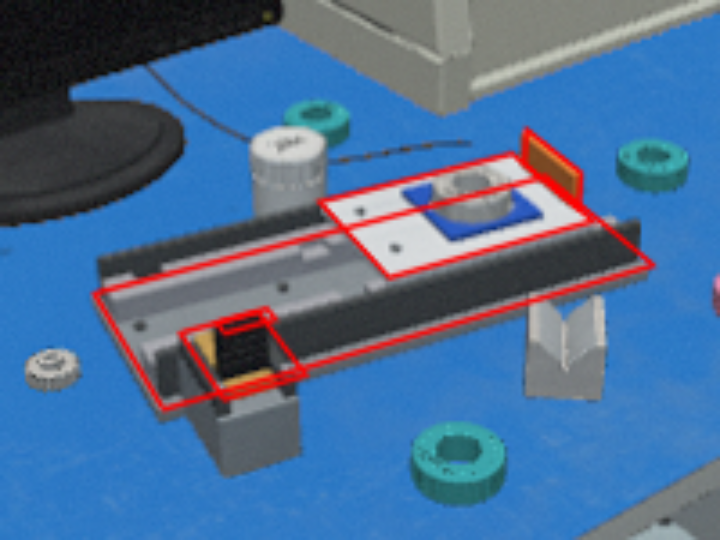

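View pics/side_ov.png

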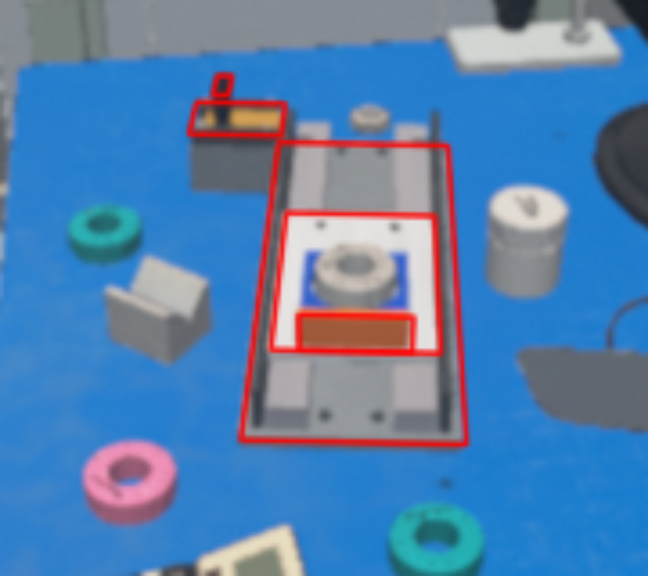

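```bash
python3 -m jog '[{"x":-23,"z":-32,"y":10,"ay":0.035,"grip":0},{"x":-46,"z":-64,"y":20,"ay":0.07,"grip":0},{"x":-69,"z":-95,"y":35,"ay":0.105,"grip":0},{"x":-92,"z":-127,"y":50,"ay":0.14,"grip":0},{"x":-115,"z":-159,"y":70,"ay":0.175,"grip":0}]'; python3 -m jog '[{"grip":0},{"grip":0},{"grip":0}]'
python3 - <<'E'
from cell import *
import cv2
for n in ["wrist","side"]:
    cv2.imwrite(f"pics/{n}1.png",get_image(n)["color"][:,:,::-1])
E
```

```text
$[0]: bad value
$[0]: bad value
```

```bash
python3 -m jog '[{"x":-23,"y":10,"z":-32,"ax":0,"ay":0.035,"az":0,"grip":0},{"x":-46,"y":20,"z":-64,"ax":0,"ay":0.07,"az":0,"grip":0},{"x":-69,"y":35,"z":-95,"ax":0,"ay":0.105,"az":0,"grip":0},{"x":-92,"y":50,"z":-127,"ax":0,"ay":0.14,"az":0,"grip":0},{"x":-115,"y":70,"z":-159,"ax":0,"ay":0.175,"az":0,"grip":0}]'
```

```text
clock: 0.95
eef_pos: [534.7, -160.2, 172.6]
tool_rot: [-1.571, -0.002, -0.176]
force: [0.7, 0.1, 0.5]
width: 12.6
```

```bash
python3 -m jog '[{"x":0,"y":40,"z":0,"ax":0,"ay":0,"az":0,"grip":0},{"x":0,"y":80,"z":0,"ax":0,"ay":0,"az":0,"grip":0},{"x":0,"y":80,"z":0,"ax":0,"ay":0,"az":0,"grip":0}]';  python3 - <<'E'
from cell import *
import cv2
for n in ["wrist","side"]:
    im=get_image(n)["color"][:,:,::-1]
    if n=="side": im=cv2.resize(im[120:320,200:440],None,fx=3,fy=3)
    cv2.imwrite(f"pics/{n}1.png",im)
E
```

```text
clock: 1.25
eef_pos: [531.3, -158.2, 88.1]
tool_rot: [-1.57, 0.01, -0.176]
force: [-0.9, -0.3, -0.2]
width: -0.1
```

View pics/side1.png

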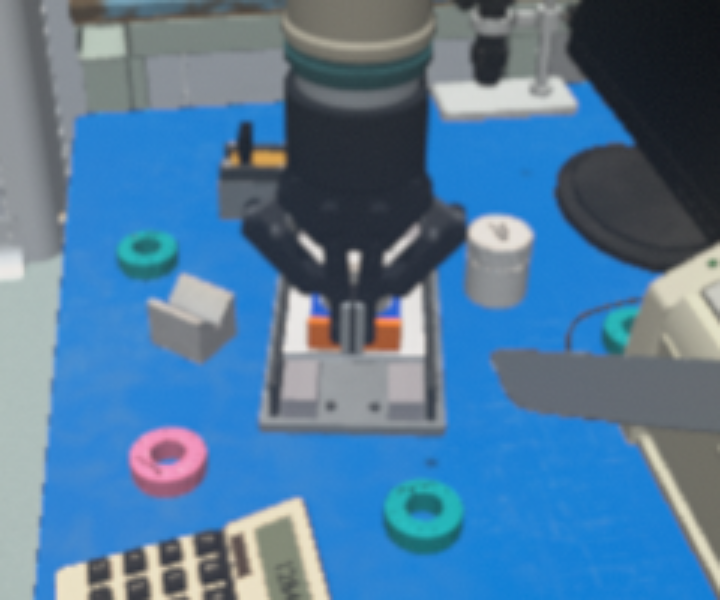

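View pics/wrist1.png

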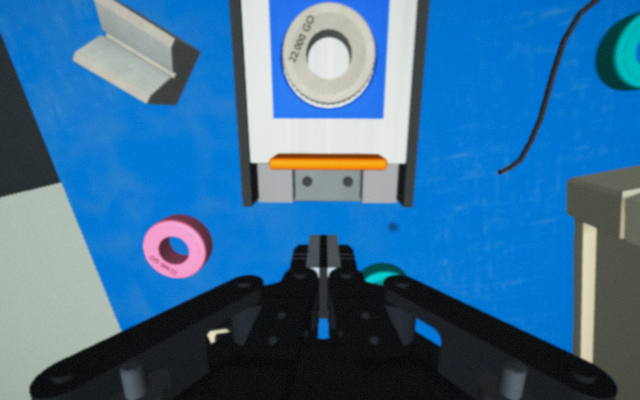

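```bash
python3 -m jog '[{"x":2,"y":16,"z":0,"ax":0,"ay":0,"az":0,"grip":0},{"x":2,"y":31,"z":0,"ax":0,"ay":0,"az":0,"grip":0},{"x":2,"y":31,"z":0,"ax":0,"ay":0,"az":0,"grip":0}]';python3 -m jog '[{"x":0,"y":0,"z":7,"ax":0,"ay":0,"az":0,"grip":0},{"x":0,"y":0,"z":14,"ax":0,"ay":0,"az":0,"grip":0},{"x":0,"y":0,"z":20,"ax":0,"ay":0,"az":0,"grip":0}]'
```

```text
clock: 1.65
eef_pos: [537.1, -158.9, 61.1]
tool_rot: [-1.571, 0.0, -0.174]
force: [-1.5, -0.3, 0.5]
width: -0.4
clock: 1.95
eef_pos: [541.4, -138.5, 62.2]
tool_rot: [-1.57, -0.002, -0.174]
force: [0.3, -0.5, 0.2]
width: 0.2
```

```bash
python3 -m jog '[{"x":-2,"y":4,"z":3,"ax":0,"ay":0,"az":0,"grip":0},{"x":-2,"y":4,"z":6,"ax":0,"ay":0,"az":0,"grip":0},{"x":-2,"y":4,"z":9,"ax":0,"ay":0,"az":0,"grip":0},{"x":-2,"y":4,"z":12,"ax":0,"ay":0,"az":0,"grip":0},{"x":-2,"y":4,"z":15,"ax":0,"ay":0,"az":0,"grip":0}]';python3 -m jog '[{"x":0,"y":0,"z":4,"ax":0,"ay":0,"az":0,"grip":0},{"x":0,"y":0,"z":8,"ax":0,"ay":0,"az":0,"grip":0},{"x":0,"y":0,"z":12,"ax":0,"ay":0,"az":0,"grip":0},{"x":0,"y":0,"z":16,"ax":0,"ay":0,"az":0,"grip":0},{"x":0,"y":0,"z":20,"ax":0,"ay":0,"az":0,"grip":0}]'
```

```text
clock: 2.45
eef_pos: [540.9, -125.4, 57.2]
tool_rot: [-1.572, 0.0, -0.176]
force: [-0.9, -2.6, -1.7]
width: 0.3
clock: 2.95
eef_pos: [544.6, -104.3, 57.3]
tool_rot: [-1.571, 0.0, -0.175]
force: [-1.1, -2.0, -1.8]
width: 0.0
```

Run:
```python
from cell import *
import cv2
for n in ["wrist","side"]:
    im=get_image(n)["color"][:,:,::-1]
    if n=="side": im=cv2.resize(im[120:320,200:440],None,fx=3,fy=3)
    cv2.imwrite(f"pics/{n}2.png",im)
```

```text
(no output)
```

View pics/wrist2.png

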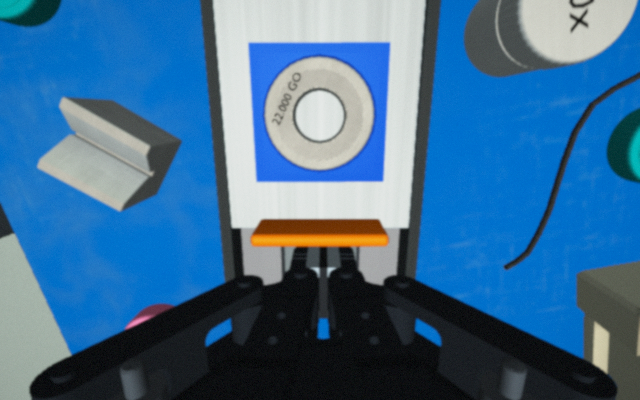

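```bash
python3 -m jog '[{"x":0,"y":0,"z":4,"ax":0,"ay":0,"az":0,"grip":0},{"x":0,"y":0,"z":8,"ax":0,"ay":0,"az":0,"grip":0},{"x":0,"y":0,"z":12,"ax":0,"ay":0,"az":0,"grip":0},{"x":0,"y":0,"z":16,"ax":0,"ay":0,"az":0,"grip":0},{"x":0,"y":0,"z":20,"ax":0,"ay":0,"az":0,"grip":0}]'
python3 -m jog '[{"x":0,"y":0,"z":4,"ax":0,"ay":0,"az":0,"grip":0},{"x":0,"y":0,"z":8,"ax":0,"ay":0,"az":0,"grip":0},{"x":0,"y":0,"z":12,"ax":0,"ay":0,"az":0,"grip":0},{"x":0,"y":0,"z":16,"ax":0,"ay":0,"az":0,"grip":0},{"x":0,"y":0,"z":20,"ax":0,"ay":0,"az":0,"grip":0}]'
python3 -m jog '[{"x":0,"y":0,"z":4,"ax":0,"ay":0,"az":0,"grip":0},{"x":0,"y":0,"z":8,"ax":0,"ay":0,"az":0,"grip":0},{"x":0,"y":0,"z":12,"ax":0,"ay":0,"az":0,"grip":0},{"x":0,"y":0,"z":16,"ax":0,"ay":0,"az":0,"grip":0},{"x":0,"y":0,"z":20,"ax":0,"ay":0,"az":0,"grip":0}]'
python3 -m jog '[{"x":0,"y":0,"z":3,"ax":0,"ay":0,"az":0,"grip":0},{"x":0,"y":0,"z":6,"ax":0,"ay":0,"az":0,"grip":0},{"x":0,"y":0,"z":9,"ax":0,"ay":0,"az":0,"grip":0},{"x":0,"y":0,"z":12,"ax":0,"ay":0,"az":0,"grip":0},{"x":0,"y":0,"z":12,"ax":0,"ay":0,"az":0,"grip":0}]'
python3 - <<'E'
from cell import *
import cv2
for n in ["wrist","side"]:
    im=get_image(n)["color"][:,:,::-1]
    if n=="side": im=cv2.resize(im[120:320,200:440],None,fx=3,fy=3)
    cv2.imwrite(f"pics/{n}3.png",im)
E
```

```text
clock: 3.55
eef_pos: [548.2, -85.0, 57.4]
tool_rot: [-1.571, -0.0, -0.175]
force: [0.2, -4.0, -0.2]
width: 0.0
clock: 4.05
eef_pos: [551.6, -65.3, 57.4]
tool_rot: [-1.571, -0.0, -0.175]
force: [-1.1, -5.6, 0.7]
width: 0.2
clock: 4.55
eef_pos: [555.1, -45.5, 57.4]
tool_rot: [-1.571, -0.0, -0.175]
force: [-1.2, -5.3, 1.3]
width: -0.1
clock: 5.05
eef_pos: [557.3, -33.1, 57.3]
tool_rot: [-1.57, -0.0, -0.174]
force: [-0.1, -3.3, 1.7]
width: 0.3
```

View pics/wrist3.png

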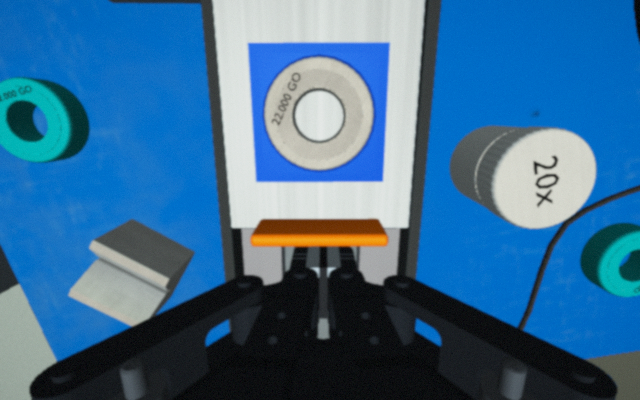

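```bash
python3 -m jog '[{"x":0,"y":0,"z":3,"ax":0,"ay":0,"az":0,"grip":0},{"x":0,"y":0,"z":6,"ax":0,"ay":0,"az":0,"grip":0},{"x":0,"y":0,"z":9,"ax":0,"ay":0,"az":0,"grip":0},{"x":0,"y":0,"z":12,"ax":0,"ay":0,"az":0,"grip":0},{"x":0,"y":0,"z":14,"ax":0,"ay":0,"az":0,"grip":0}]'
python3 -m jog '[{"x":0,"y":0,"z":1,"ax":0,"ay":0,"az":0,"grip":0},{"x":0,"y":0,"z":2,"ax":0,"ay":0,"az":0,"grip":0},{"x":0,"y":0,"z":3,"ax":0,"ay":0,"az":0,"grip":0},{"x":0,"y":0,"z":3,"ax":0,"ay":0,"az":0,"grip":0}]'
python3 - <<'E'
from cell import *
import cv2
for n in ["wrist","side"]:
    im=get_image(n)["color"][:,:,::-1]
    if n=="side": im=cv2.resize(im[120:320,200:440],None,fx=3,fy=3)
    cv2.imwrite(f"pics/{n}4.png",im)
E
```

```text
clock: 5.65
eef_pos: [559.5, -20.4, 57.3]
tool_rot: [-1.571, 0.0, -0.175]
force: [-0.8, -4.7, 2.3]
width: 0.2
clock: 6.05
eef_pos: [560.0, -17.3, 57.3]
tool_rot: [-1.571, 0.0, -0.175]
force: [-0.9, -4.9, 2.1]
width: 0.1
```

View pics/wrist4.png

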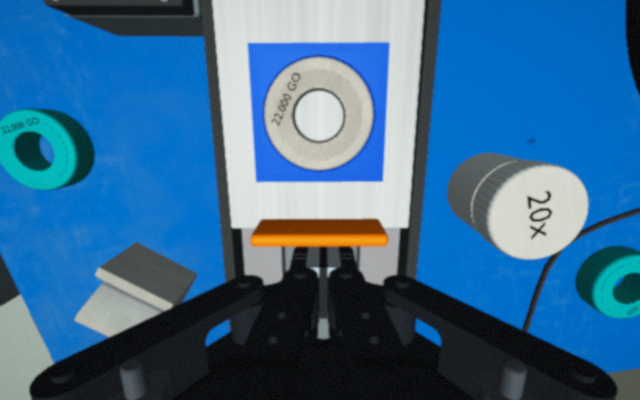

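```bash
for i in 1; do :; done
python3 -m jog '[{"x":0,"y":0,"z":1,"ax":0,"ay":0,"az":0,"grip":0},{"x":0,"y":0,"z":2,"ax":0,"ay":0,"az":0,"grip":0},{"x":0,"y":0,"z":2,"ax":0,"ay":0,"az":0,"grip":0}]'
python3 -m jog '[{"x":0,"y":0,"z":1,"ax":0,"ay":0,"az":0,"grip":0},{"x":0,"y":0,"z":2,"ax":0,"ay":0,"az":0,"grip":0},{"x":0,"y":0,"z":2,"ax":0,"ay":0,"az":0,"grip":0}]'
python3 - <<'E'
from cell import *
import cv2
for n in ["wrist"]:
    im=get_image(n)["color"][:,:,::-1]
    cv2.imwrite(f"pics/{n}5.png",im)
E
```

```text
clock: 6.45
eef_pos: [560.4, -15.1, 57.3]
tool_rot: [-1.571, 0.0, -0.175]
force: [-0.3, -4.0, 1.5]
width: 0.0
clock: 6.75
eef_pos: [560.8, -12.8, 57.2]
tool_rot: [-1.57, 0.0, -0.175]
force: [-0.8, -3.7, 0.5]
width: -0.4
```

View pics/wrist5.png

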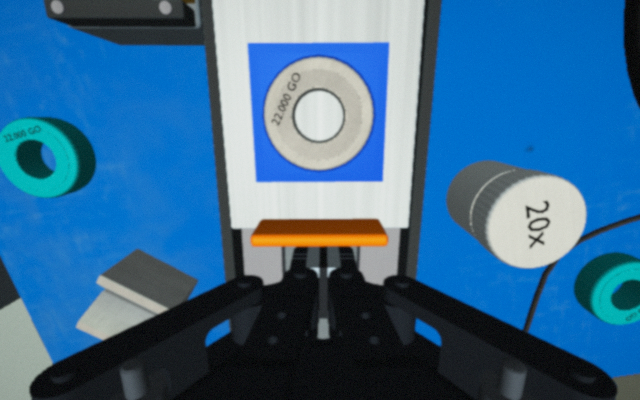

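```bash
python3 -m jog '[{"x":0,"y":0,"z":1,"ax":0,"ay":0,"az":0,"grip":0},{"x":0,"y":0,"z":1,"ax":0,"ay":0,"az":0,"grip":0}]'
python3 -m jog '[{"x":0,"y":0,"z":1,"ax":0,"ay":0,"az":0,"grip":0},{"x":0,"y":0,"z":1,"ax":0,"ay":0,"az":0,"grip":0}]'
python3 - <<'E'
from cell import *
import cv2
for n in ["wrist"]:
    im=get_image(n)["color"][:,:,::-1]
    cv2.imwrite(f"pics/{n}6.png",im)
E
```

```text
clock: 7.0
eef_pos: [561.0, -10.9, 57.2]
tool_rot: [-1.569, 0.0, -0.174]
force: [0.2, -0.6, 0.7]
width: -0.4
clock: 7.2
eef_pos: [561.1, -10.8, 57.2]
tool_rot: [-1.57, 0.0, -0.175]
force: [-0.4, -1.6, -0.3]
width: 0.0
```

View pics/wrist6.png

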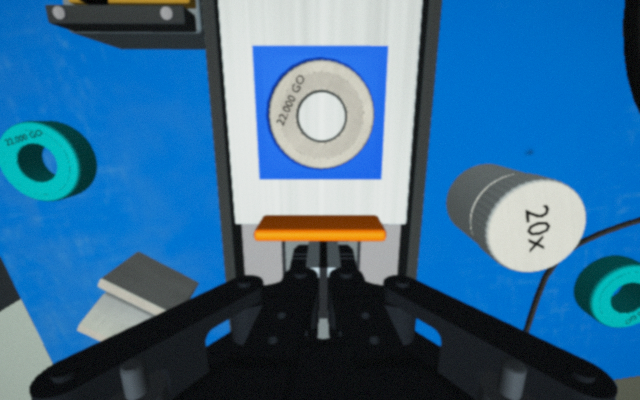

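```bash
python3 -m jog '[{"x":0,"y":0,"z":-12,"ax":0,"ay":0,"az":0,"grip":0},{"x":0,"y":-10,"z":-25,"ax":0,"ay":0,"az":0,"grip":0},{"x":0,"y":-40,"z":-25,"ax":0,"ay":0,"az":0,"grip":0},{"x":0,"y":-75,"z":-25,"ax":0,"ay":0,"az":0,"grip":0},{"x":0,"y":-85,"z":-25,"ax":0,"ay":0,"az":0,"grip":0}]'
python3 -m jog '[{"x":-30,"y":0,"z":25,"ax":0,"ay":0,"az":0,"grip":0},{"x":-60,"y":0,"z":50,"ax":0,"ay":0,"az":0,"grip":0},{"x":-90,"y":0,"z":80,"ax":0,"ay":0,"az":0,"grip":0},{"x":-120,"y":0,"z":110,"ax":0,"ay":0,"az":0,"grip":0},{"x":-142,"y":0,"z":145,"ax":0,"ay":0,"az":0,"grip":0}]'
python3 -m jog '[{"x":0,"y":0,"z":0,"ax":0,"ay":0,"az":0,"grip":0},{"x":0,"y":0,"z":0,"ax":0,"ay":0,"az":0,"grip":0}]'
python3 - <<'E'
from cell import *
from h import *
p=np.load("p.npy")
e=read_state()["eef_pos"]; c,s=np.cos(p[2]),np.sin(p[2]); d=e[:2]-p[:2]; print("slide tcp",c*d[0]+s*d[1],-s*d[0]+c*d[1],e[2])
for n in ["scene","side","wrist"]:
    g=get_image(n);im=g["color"][:,:,::-1].copy()
    L=[[[-97,82,74],[-87,82,74],[-87,108,74],[-97,108,74]]]
    L.append([[x,y+50,36] for x,y in((-45,-65),(45,-65),(45,65),(-45,65))]);L.append([[59*a,y,10] for a,y in((-1,-170),(1,-170),(1,130),(-1,130))])
    if n!="x":
      for l in L: cv2.polylines(im,[np.int32(proj(g,b2w(p,l))*16)],True,(0,0,255),1,cv2.LINE_AA,4)
    if n=="side": im=cv2.resize(im[140:300,220:400],None,fx=3.6,fy=3.6)
    if n=="scene": im=cv2.resize(im[160:310,220:420],None,fx=3.6,fy=3.6)
    cv2.imwrite(f"pics/{n}7.png",im)
E
```

```text
clock: 7.75
eef_pos: [558.7, -37.4, 146.2]
tool_rot: [-1.57, -0.006, -0.177]
force: [0.3, 0.4, -0.6]
width: 0.2
clock: 8.25
eef_pos: [440.0, 131.4, 142.5]
tool_rot: [-1.571, 0.001, -0.177]
force: [-0.2, 0.4, -0.7]
width: 0.6
clock: 8.45
eef_pos: [442.0, 132.0, 142.6]
tool_rot: [-1.571, -0.0, -0.173]
force: [0.9, -0.6, 0.0]
width: -0.1
slide tcp -142.11228021051255 95.12398867631941 142.58326497940902
```

View pics/wrist7.png

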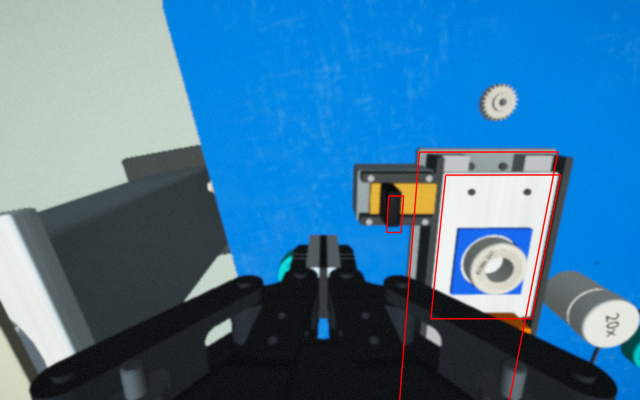

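View pics/scene7.png

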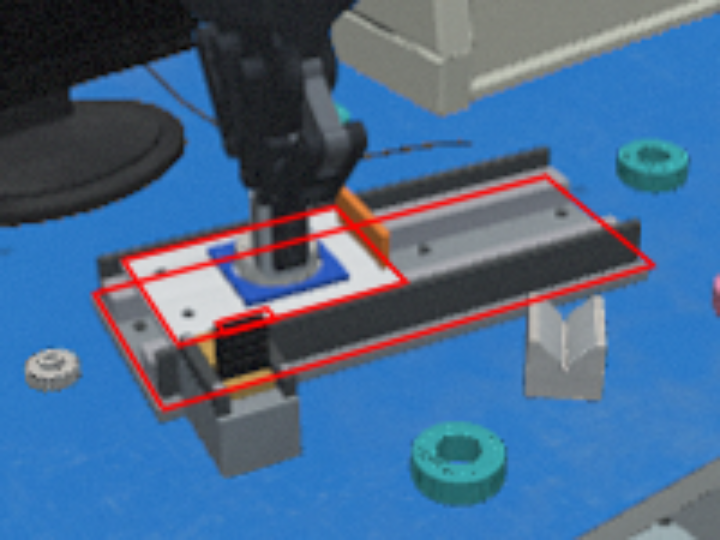

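View pics/side7.png

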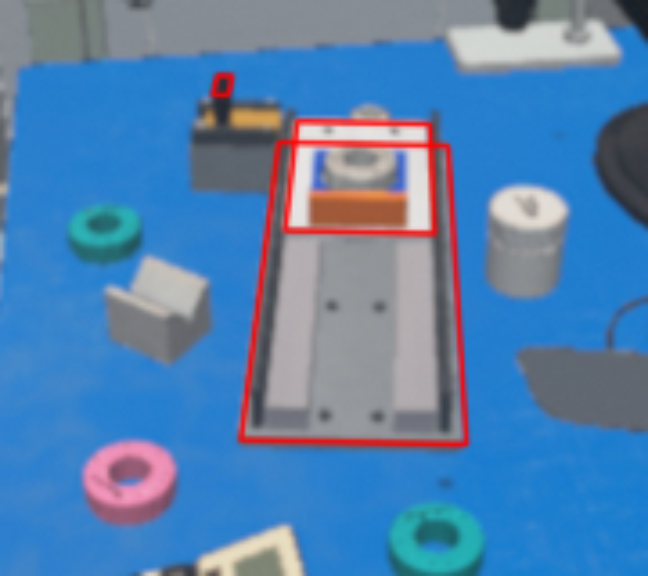

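Run:
```python
from cell import *
from h import *
p=np.load("p.npy");e=read_state()["eef_pos"]
g=get_image("wrist");im=g["color"][:,:,::-1].copy()
print(proj(g,[e+[0,0,-11]]),proj(g,b2w(p,[[-97,82,74],[-97,108,74],[-97,82,49],[-97,108,49]])))
print(proj(get_image("scene"),[e+[0,0,-11]]))
cv2.imwrite("pics/w8.png",cv2.resize(im[140:290,270:470],None,fx=4,fy=4,interpolation=cv2.INTER_CUBIC))
```

```text
[[322.42657014 252.34446074]] [[386.05294345 231.64398586]
 [388.04761886 195.15121108]
 [379.60679729 219.86440806]
 [381.202584   186.84999932]]
[[299.07884643 234.00380024]]
```

View pics/w8.png

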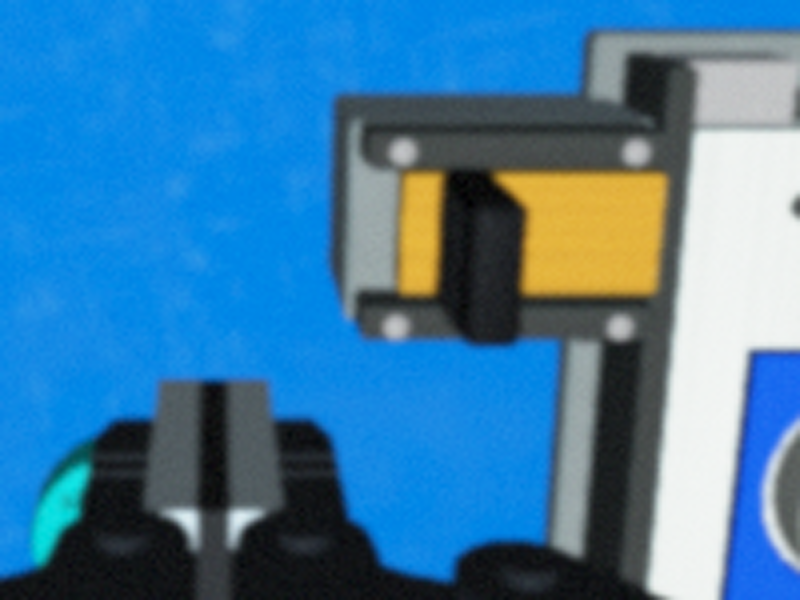

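```bash
python3 -m jog '[{"x":0,"y":25,"z":3,"ax":0,"ay":0,"az":0,"grip":0},{"x":0,"y":50,"z":3,"ax":0,"ay":0,"az":0,"grip":0},{"x":0,"y":74,"z":3,"ax":0,"ay":0,"az":0,"grip":0},{"x":0,"y":74,"z":3,"ax":0,"ay":0,"az":0,"grip":0}]'
python3 -m jog '[{"x":6,"y":0,"z":0,"ax":0,"ay":0,"az":0,"grip":0},{"x":12,"y":0,"z":0,"ax":0,"ay":0,"az":0,"grip":0},{"x":18,"y":0,"z":0,"ax":0,"ay":0,"az":0,"grip":0},{"x":24,"y":0,"z":0,"ax":0,"ay":0,"az":0,"grip":0},{"x":24,"y":0,"z":0,"ax":0,"ay":0,"az":0,"grip":0}]'
python3 - <<'E'
from cell import *
import cv2
im=get_image("wrist")["color"][:,:,::-1]; cv2.imwrite("pics/w9.png",im)
im=get_image("side")["color"][:,:,::-1]; cv2.imwrite("pics/s9.png",cv2.resize(im[120:280,220:400],None,fx=3.6,fy=3.6))
E
```

```text
clock: 9.1
eef_pos: [441.3, 133.0, 66.1]
tool_rot: [-1.573, 0.004, -0.177]
force: [-1.1, 0.2, 0.7]
width: 0.0
clock: 9.6
eef_pos: [468.1, 130.3, 69.0]
tool_rot: [-1.57, -0.002, -0.176]
force: [0.2, -0.1, 0.1]
width: 0.1
```

View pics/w9.png

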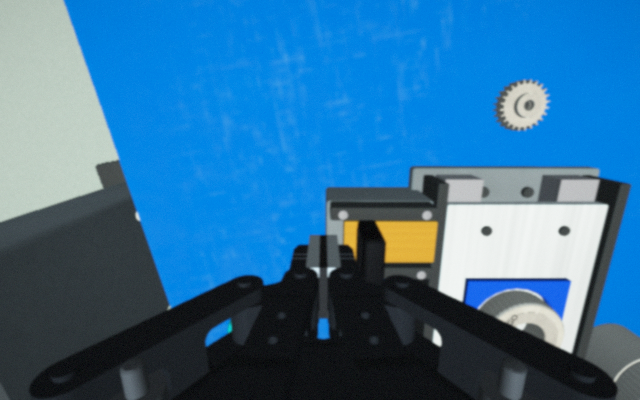

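View pics/s9.png

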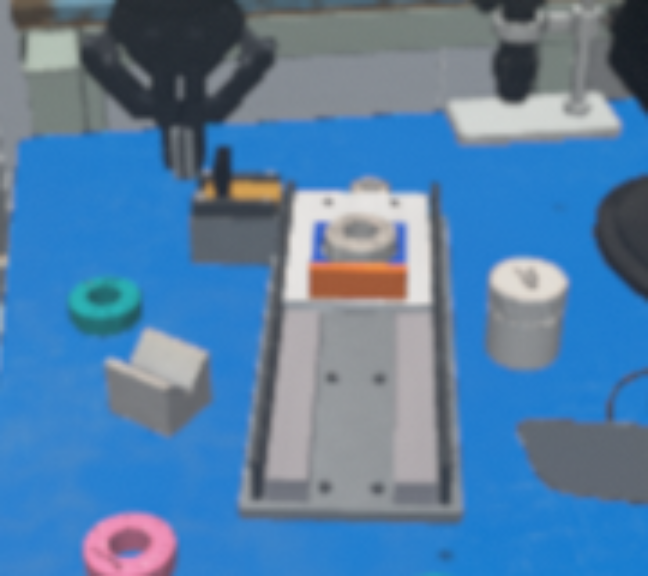

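```bash
python3 -m jog '[{"x":3,"y":0,"z":0,"ax":0,"ay":0,"az":0,"grip":0},{"x":6,"y":0,"z":0,"ax":0,"ay":0,"az":0,"grip":0},{"x":9,"y":0,"z":0,"ax":0,"ay":0,"az":0,"grip":0},{"x":12,"y":0,"z":0,"ax":0,"ay":0,"az":0,"grip":0},{"x":15,"y":0,"z":0,"ax":0,"ay":0,"az":0,"grip":0}]'
python3 -m jog '[{"x":3,"y":0,"z":0,"ax":0,"ay":0,"az":0,"grip":0},{"x":6,"y":0,"z":0,"ax":0,"ay":0,"az":0,"grip":0},{"x":9,"y":0,"z":0,"ax":0,"ay":0,"az":0,"grip":0},{"x":12,"y":0,"z":0,"ax":0,"ay":0,"az":0,"grip":0},{"x":12,"y":0,"z":0,"ax":0,"ay":0,"az":0,"grip":0}]'
python3 - <<'E'
from cell import *
import cv2
im=get_image("wrist")["color"][:,:,::-1]; cv2.imwrite("pics/w10.png",im)
E
```

```text
clock: 10.2
eef_pos: [481.0, 127.8, 68.2]
tool_rot: [-1.571, 0.001, -0.175]
force: [-2.3, 0.1, 0.5]
width: -0.1
clock: 10.7
eef_pos: [493.7, 125.5, 68.3]
tool_rot: [-1.571, -0.001, -0.175]
force: [-0.1, 0.2, -0.5]
width: 0.4
```

View pics/w10.png

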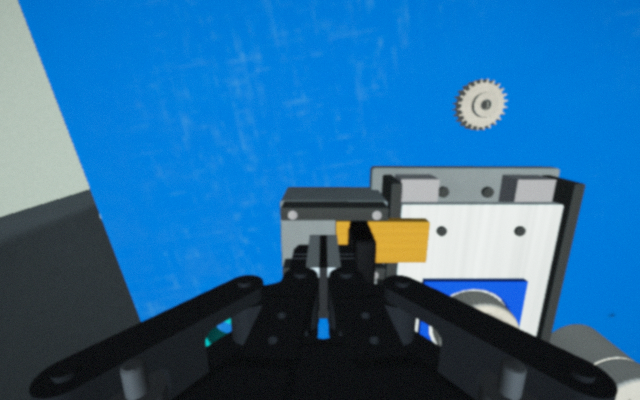

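```bash
python3 -m jog '[{"x":2,"y":0,"z":0,"ax":0,"ay":0,"az":0,"grip":0},{"x":4,"y":0,"z":0,"ax":0,"ay":0,"az":0,"grip":0},{"x":4,"y":0,"z":0,"ax":0,"ay":0,"az":0,"grip":0}]'
python3 -m jog '[{"x":2,"y":0,"z":0,"ax":0,"ay":0,"az":0,"grip":0},{"x":3,"y":0,"z":0,"ax":0,"ay":0,"az":0,"grip":0},{"x":3,"y":0,"z":0,"ax":0,"ay":0,"az":0,"grip":0}]'
```

```text
clock: 11.05
eef_pos: [496.4, 125.0, 68.3]
tool_rot: [-1.571, 0.001, -0.175]
force: [-1.7, 0.2, -0.2]
width: -0.1
clock: 11.35
eef_pos: [496.6, 124.9, 68.2]
tool_rot: [-1.572, 0.006, -0.174]
force: [-6.1, 1.6, 7.0]
width: -0.0
```

Run:
```python
from cell import *
from h import *
p=np.load("p.npy")+[0.35,2,0,0]
g=get_image("wrist");im=g["color"][:,:,::-1].copy()
a=cv2.resize(im[170:320,240:440],None,fx=4,fy=4,interpolation=cv2.INTER_CUBIC)
cv2.imwrite("pics/w11.png",a)
for t in (20,24):
    print(t,proj(g,b2w(p,[[-97+t+10,82,74],[-97+t+10,108,74],[-45+t-0+0,83,46],[-28,83,46],[-28,107,46],[-53,116,49],[-53,74,49]])).round(1).tolist())
im=get_image("side")["color"][:,:,::-1]; cv2.imwrite("pics/s11.png",cv2.resize(im[140:240,240:360],None,fx=6,fy=6,interpolation=cv2.INTER_CUBIC))
```

```text
20 [[366.1, 295.5], [368.4, 242.9], [436.6, 265.4], [431.1, 265.3], [435.4, 223.8], [389.9, 208.9], [385.4, 282.7]]
24 [[374.8, 295.5], [377.5, 243.0], [444.0, 265.4], [431.1, 265.3], [435.4, 223.8], [389.9, 208.9], [385.4, 282.7]]
```

View pics/w11.png

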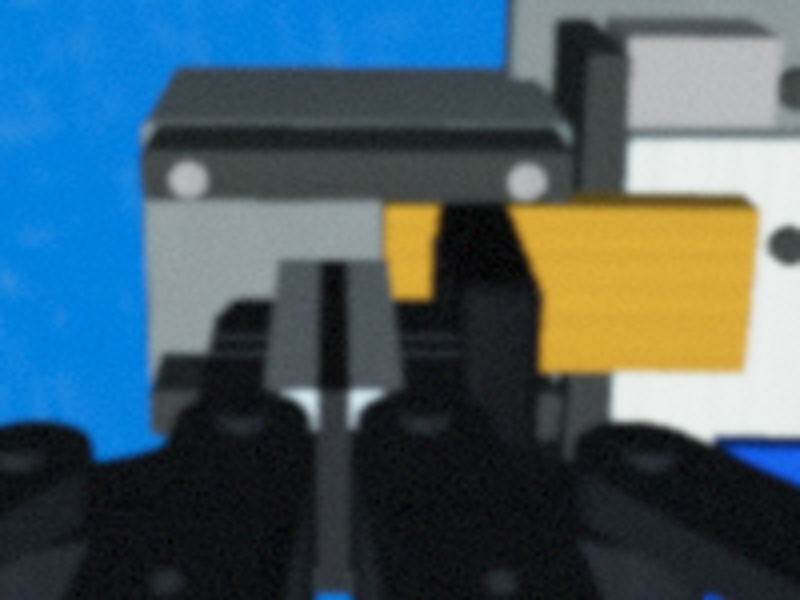

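View pics/s11.png

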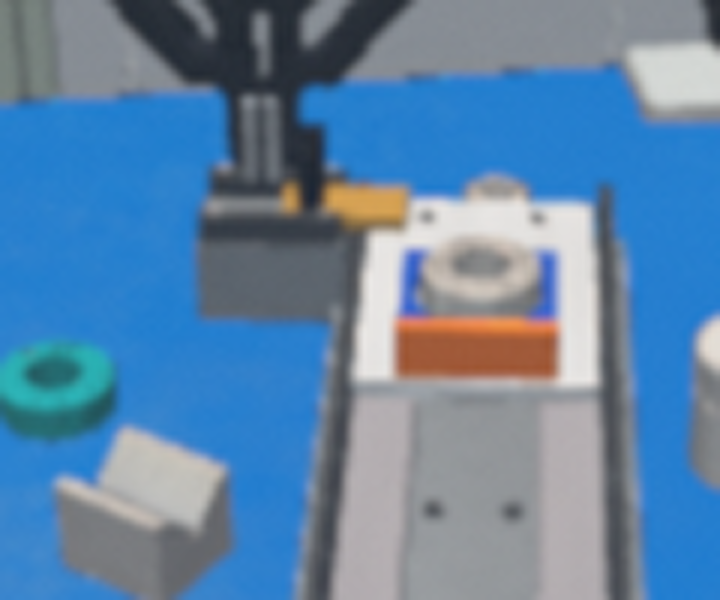

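```bash
python3 -m jog '[{"x":2,"y":0,"z":0,"ax":0,"ay":0,"az":0,"grip":0},{"x":3,"y":0,"z":0,"ax":0,"ay":0,"az":0,"grip":0},{"x":3,"y":0,"z":0,"ax":0,"ay":0,"az":0,"grip":0}]'
```

```text
clock: 11.75
eef_pos: [496.7, 124.9, 68.1]
tool_rot: [-1.573, 0.012, -0.173]
force: [-13.3, 2.4, 12.2]
width: -0.2
```

```bash
python3 -m jog '[{"x":-8,"y":0,"z":0,"ax":0,"ay":0,"az":0,"grip":0},{"x":-20,"y":0,"z":0,"ax":0,"ay":0,"az":0,"grip":0},{"x":-35,"y":-10,"z":0,"ax":0,"ay":0,"az":0,"grip":0},{"x":-40,"y":-40,"z":0,"ax":0,"ay":0,"az":0,"grip":0},{"x":-40,"y":-80,"z":0,"ax":0,"ay":0,"az":0,"grip":0}]'
python3 -m jog '[{"x":10,"y":-30,"z":-20,"ax":0,"ay":0,"az":0,"grip":0},{"x":40,"y":-60,"z":-45,"ax":0,"ay":0,"az":0,"grip":0},{"x":60,"y":-80,"z":-70,"ax":0,"ay":0,"az":0,"grip":0},{"x":60,"y":-80,"z":-70,"ax":0,"ay":0,"az":0,"grip":0}]'
python3 - <<'E'
from cell import *
from h import *
p=np.load("p.npy")+[0.35,2,0,0]
g=get_image("wrist");im=g["color"][:,:,::-1].copy()
L=[[[-28,83,46],[-28,107,46]],[[-63,82,74],[-63,108,74]],[[-113,74,49],[-53,74,49],[-53,116,49],[-113,116,49]],[[x,y+50,36] for x,y in((-45,-65),(45,-65),(45,65),(-45,65))]]
cv2.imwrite("pics/w12.png",im)
L2=[np.int32(proj(g,b2w(p,l))*64) for l in L]
c=(L2[2].mean(0)/64).astype(int);x0,y0=max(c[0]-60,0),max(c[1]-60,0)
a=cv2.resize(im[y0:y0+130,x0:x0+190],None,fx=4,fy=4,interpolation=cv2.INTER_CUBIC)
for l in L2: cv2.polylines(a,[((l/64-[x0,y0])*4*16).astype(np.int32)],True,(0,0,255),1,cv2.LINE_AA,4)
cv2.imwrite("pics/w12c.png",a)
g=get_image("side");im=g["color"][:,:,::-1].copy();cv2.imwrite("pics/s12.png",cv2.resize(im[120:280,220:400],None,fx=3.6,fy=3.6))
E
```

```text
clock: 12.25
eef_pos: [461.3, 130.7, 147.9]
tool_rot: [-1.573, 0.003, -0.175]
force: [1.6, -0.4, 0.1]
width: 0.1
clock: 12.65
eef_pos: [514.7, 46.6, 231.6]
tool_rot: [-1.571, -0.01, -0.182]
force: [-0.2, -0.4, -1.3]
width: 0.1
```

View pics/w12c.png

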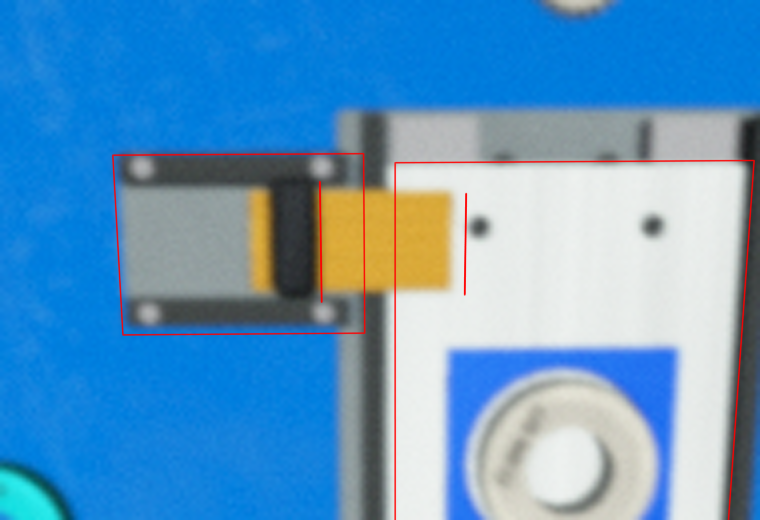

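View pics/w12.png

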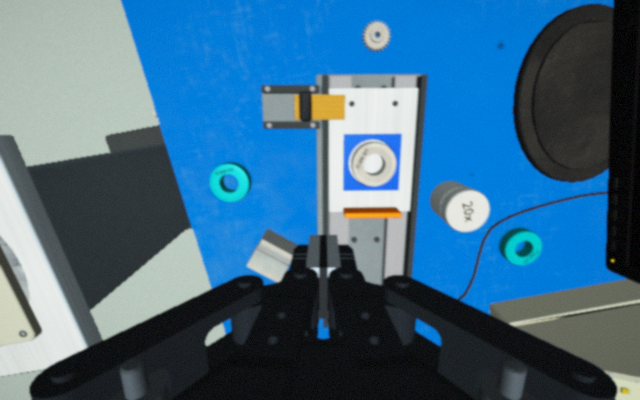

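View pics/s12.png

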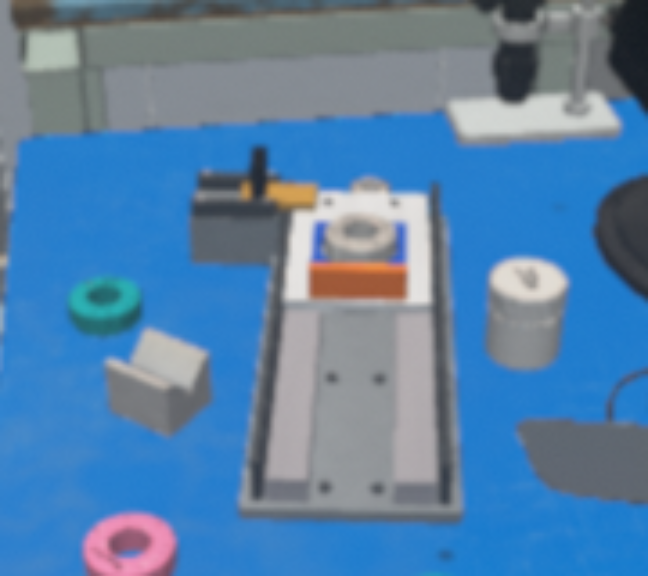

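```bash
python3 -m jog '[{"x":0,"y":0,"z":0,"ax":0,"ay":0,"az":0,"grip":0},{"x":0,"y":0,"z":0,"ax":0,"ay":0,"az":0,"grip":0}]'; python3 -c "
from cell import *
print(finish_job())"
```

```text
clock: 12.95
eef_pos: [509.2, 52.8, 227.4]
tool_rot: [-1.571, 0.002, -0.173]
force: [-0.4, 0.5, 0.2]
width: 0.0
the job is handed in; nothing more can be done
None
```

I pushed the carrier along the rails by its orange wall with the closed fingertips until it dropped into the notches. I then pushed the bolt's black tab in to its stop and handed the job in at about 13 s; no verdict was reported.

- **Carrier:** when it seated, the push force fell from about 4 N to about 1 N and the plate looked lower in the wrist picture. The side and scene overlays fit the seated height, with the plate about 2 mm further along +y than my first base fit, which is probably an error in that fit.
- **Bolt:** it stopped hard. The force rose to 13 N along the push with no more travel, along with a 12 N upward force that I could not explain. In the last picture the brass tongue covers about 16 mm of the plate where 17 mm is expected. I put the travel at about 23–24 mm; the need is over 20 mm.
- **Overlay offset:** the last overlay was 2–3 mm off in x, so I judged the bolt's travel relative to the plate edge.
- **Ring and loose things:** the ring gauge looked to be in its nest in the last pictures. The can, V-block and gear appeared where they started, and nothing I did came near them. I checked these by eye and did not measure them.
- **Robot:** the gripper was clear of everything at hand-in, with force readings near zero.

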